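Wedge the leaning counter shelf upright

ROBOT

A 6-joint arm with a two-finger parallel gripper is mounted at the origin on the work surface. World frame = base frame: x ahead of the robot, y to its left, z up, the work surface at z = 0. Lengths are in m, angles in degrees, forces in N, time in s.
With the tool pointing down it reaches from about 0.4 to 0.825 m from the base axis. Payload 7 kg.
Tool frame: the origin (TCP) lies midway between the tips of the shut fingers; the grasp point (between the pads) lies r.grip_depth behind it (r.grip_depth is the distance from the TCP to the grasp point, in m); z points along the fingers, y is the line along which they close (so a half turn about z gives the same grasp; the last joint's range is limited). The gripper opens to 88 mm and grips with 3 to 60 N. Pads are 19 mm wide; open, the fingers measure 130 mm over their backs; the gripper's body (78 mm by 193 mm) begins 47 mm behind the grasp point.
Start: joints at [93.054, 20.546, 0.682, 0, -70.136, -16.507], TCP at [0.157, 0.656, 0.227] pointing down, gripper open.
Joint ranges: [-176.03, 176.03], [-82.01, 121.73], [-58.28, 71.71], [-173.87, 95.51], [-174.79, -0.11], [-173.66, 173.66]. Speed limits (degrees/s): [136.94, 136.94, 172.46, 180, 180, 180].

INTERFACE

Orientations are given as [roll, pitch, yaw] about the fixed x, y, z axes, in that order (R = Rz(yaw) Ry(pitch) Rx(roll)).
In Python, from plant import r, imaging, status gives the robot as it stands (r), with the cameras (imaging) and the readings (status).
- The arm moves only by the shell command python3 drive.py [OPENING] [FORCE], which reads ROWS from standard input. ROWS is a JSON list of rows, 1 to 12 of them, each an object with the fields x, y, z (the shift in a scale on which 1.0 is 500 mm), drx, dry, drz (a rotation vector in shares of 90 degrees (1.0 is 90 degrees)); a field left out counts as zero; each row is the pose to reach, as a shift and turn from the pose commanded when the command began, along the tool's axes at that moment; what a row does not reach only later rows make up. A row lasts 1/12 s, in which the tool goes at most 0.0417 m and 7.16 degrees, less where a joint would pass 70% of its speed; a pose out of reach is approached as far as the arm can. OPENING is the finger opening in m, set as the command begins (- or left out keeps the last). The fingers move at their own pace and stop on an object; FORCE is the grip in N (left out, the last holds). Time passes only in rows, so rows that do not move let the fingers close. It prints the time, the measured TCP pose, the force, the opening and the grip force at its end. A shift or turn number past 1, either way, is cut back to 1. Input that does not fit is refused with a message, and nothing moves.
- status.get_state(): the state, without advancing time (a new reading comes with each control period).
- imaging.capture(name): name is "scene" or "top" or "wrist"; returns a dict with "frame" (400x640x3 uint8, red, green, blue), "z_map" (400x640 float32, m along the optical axis (not along the pixel's ray), 0 where there is no reading), "fx", "fy", "cx", "cy" (pixels), "D" ([k1, k2, p1, p2, k3] as OpenCV has them; the pictures are not rectified), "cam_to_world" (4x4, takes a point from camera to world coordinates). Camera axes: x right, y down, z forward; pixel columns grow to the right and rows downward; lengths in m; the calibration is good to about 2 mm. A picture is of the moment at which its call begins.
- r.close_job(): hands the job in; it is judged then, once.
The state is a dict: "time_s": time; "joints": joint angles; "qd": joint speeds; "joint_torque": joint torques, N m; "tcp_pos": TCP position; "eef_rot": TCP orientation; "contact_force": force on the tool from outside, world axes, zero at the start; "moment": the same for the moment, N m; "gripper_width": finger opening in m; "gripper_force": force on a finger pad.
Only numpy, scipy, OpenCV 4.12 (cv2) and the standard library are available. Lean on these libraries where they do the work, as an engineer would, in place of code of your own. Each camera call takes 0.05 s, during which the arm holds its last target. There are 200 camera calls.

TASK

The small bamboo shelf on the laundry counter leans out from its tiled upstand because its front feet are short. Draw the orange wedge out from under the low riser, lay it flat on the open counter and let go, then take it by its thick end and push it thin end first, square and about midway between the feet, under the shelf's bottom front rail until the shelf stands fully back against the upstand and the wedge is jammed tight. Leave the soap bottle, jar, beaker and potted plant standing where they are.

Things in the scene. Friction and masses are not known exactly. Their poses are not given: they have to be found in the camera images.
- wedge: loose orange wedge, 170 long, 45 wide, upright parallel sides, flat underside, about 130 g (varies). Origin: underside, mid length and width; x points to the thin end (nose, x=+85), z up. Top rises evenly from 4 high at the nose to 34 high at x=-35, then level to x=-85 (thick end, black patch on top). Starts flat on the counter, thick half under the riser, nose half out of its +y side
- wedge_nose (a point): tip of the wedge's thin end: on its underside, middle of its width; axes as the wedge's. The wedge's centre of mass lies about 107 mm behind it
- riser: low bamboo riser, fixed to the counter: slatted top 260 (x) by 150 (y), its top at 60 and underside at 48 above the counter, on two 16-thick end walls at x=+-120; open along both y sides. Origin: on the counter under its middle.
- rack_rail (a point): middle of the lower front edge of the shelf's bottom front rail; x along the rail, y into the shelf towards the upstand, z up. Height over the counter 14.5 leaning, 25 upright. Rail 260 long, 18 thick, 28 high; front feet 20 wide at x=+-120. Shelf front flat, in this plane, 195 high; 175 deep, room behind the rail for the nose. Box and tin on its top, set back
- rack (a joint): lean of the shelf about its far feet, held to the counter: 0 = leaning out on its front feet, grows as the front rises, 0.06 rad = upright, back against the tiled upstand, a hard stop. Sinks back by its weight (about 4 N at the rail). Sliding the wedge in while it lifts takes 6 to 11 N; at the stop (nose about 85 in) the push rises steeply; 20 to 25 N jams it well and friction holds it
- pump: bystander, loose: white soap bottle, 64 across, 168 high with black pump head. Stands about 150 to one side of the wedge's way to the rail. Origin: centre of underside.
- jar: bystander, loose: glass jar with cork lid, 68 across, 95 high, about 150 to the other side of the way. Origin: centre of underside.
- beaker: bystander, loose: blue ceramic beaker, 64 across, 95 high, standing on the riser towards one end. Origin: centre of underside.
- pot: bystander, loose: small plant in a terracotta pot, 60 across, 105 high, standing on the riser towards the other end. Origin: centre of underside.

How it is judged:
By the outcome, as a careful person would: the job done as asked, in the order asked, and still so for the second after the job is handed in, with the robot touching nothing.
It also fails if it takes over 48 s, if anything falls off the work surface, if the arm or the gripper's body presses on something with over 40 N, if the wrist force passes 120 N, or if a joint passes its speed limit or range.

## Working session

There is one attempt and no reset: what is moved stays moved. The work goes in short steps, Python scripts to look and compute and a shell command to move; the robot and the scene stay as the last step left them, time stands still between calls to the robot, and variables do not carry over. Pictures are saved under pics/ and viewed, at most 10 in all, crops included, and the job is handed in when it is done.

```bash
ls; mkdir -p pics; python3 - <<'E'
from plant import r, imaging, status
import cv2,numpy as np
s=status.get_state();print(s,r.grip_depth)
ims=[]
for n in("scene","top"):
    c=imaging.capture(n);np.savez(n+"0.npz",**c)
    ims.append(cv2.resize(c["frame"][:,:,::-1],None,fx=1,fy=1))
    print(n,c["fx"],c["cx"],c["cy"],c["D"],c["cam_to_world"])
cv2.imwrite("pics/a.png",cv2.resize(np.vstack(ims),(480,600)) if 0 else ims[0]);cv2.imwrite("pics/b.png",ims[1])
E
```

```text
drive.py
pics
plant.py
{'time_s': 0.0, 'joints': array([ 9.30542304e+01,  2.05912936e+01,  6.33490882e-01, -2.16601640e-02,
       -7.01360486e+01, -1.65083767e+01]), 'qd': array([ 0.03092474,  0.01350982,  0.050935  , -0.06497838,  0.01792306,
       -0.03136505]), 'joint_torque': array([ 1.87737322e-03, -5.82724893e+01,  2.93054867e+01,  6.99725121e+00,
        6.98770760e-03, -1.58933394e-04]), 'tcp_pos': array([0.1569366, 0.6559901, 0.2256173]), 'eef_rot': array([ 1.79904231e+02, -7.14865440e-03, -1.34615169e+01]), 'contact_force': array([0.1859001 , 0.6611229 , 0.16884838]), 'moment': array([ 0.00470658,  0.03780698, -0.02722058]), 'gripper_force': 0.0, 'gripper_width': 0.08800756826135156} 0.0188
scene 368.4687845769279 318.296500456524 195.05685627059518 [0.01880324 0.         0.         0.         0.        ] [[ 0.04482904  0.68349955 -0.72857307  1.30632375]
 [ 0.99899162 -0.03247446  0.03100246  0.00372548]
 [-0.00246985 -0.7292282  -0.68426612  0.75431793]
 [ 0.          0.          0.          1.        ]]
top 461.39015867681337 317.4515431357437 198.92946839977986 [-0.05375213  0.          0.          0.          0.        ] [[-0.02948141 -0.99739358  0.06585515  0.47576962]
 [-0.99946934  0.02850148 -0.01577049  0.04047207]
 [ 0.01385241 -0.06628514 -0.99770456  1.47094052]
 [ 0.          0.          0.          1.        ]]
```

View pics/a.png

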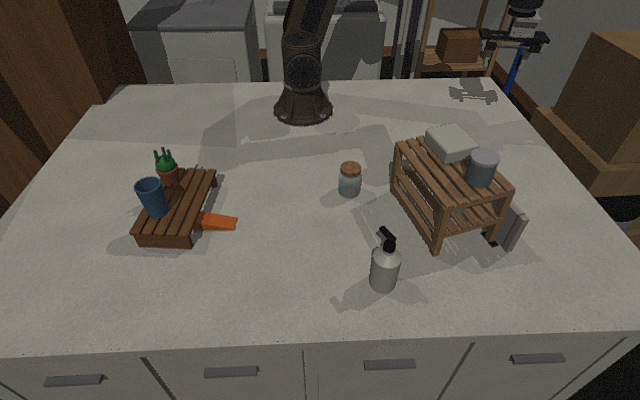

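View pics/b.png

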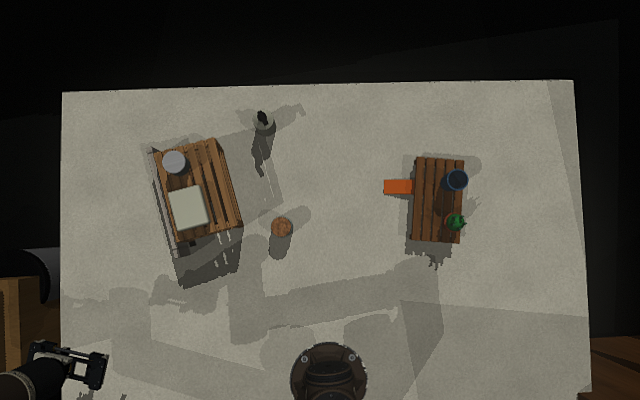

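The scene view shows the riser at (175,205) with the orange nose at (218,222), the jar at (350,180), the bottle at (385,265), and the shelf at (450,195) with its front facing left. The top view shows the wedge at (398,186), and the shelf front edge running from (215,140) to (241,225).

```bash
cat > h.py <<'E'
import cv2,numpy as np
def K(c): return np.array([[c["fx"],0,c["cx"]],[0,c["fy"],c["cy"]],[0,0,1.]])
def rays(c,uv):
    n=cv2.undistortPoints(np.float64(uv).reshape(-1,1,2),K(c),np.float64(c["D"])).reshape(-1,2)
    return np.c_[n,np.ones(len(n))]
def onplane(c,uv,z):
    T=c["cam_to_world"];d=rays(c,uv)@T[:3,:3].T;o=T[:3,3]
    return o+d*((z-o[2])/d[:,2])[:,None]
def cloud(c):
    h,w=c["z_map"].shape;v,u=np.mgrid[:h,:w]
    n=rays(c,np.c_[u.ravel(),v.ravel()]);P=n*c["z_map"].reshape(-1,1)
    T=c["cam_to_world"];P=P@T[:3,:3].T+T[:3,3];P[c["z_map"].ravel()==0]=np.nan
    return P.reshape(h,w,3)
def orange(c):
    hsv=cv2.cvtColor(c["frame"],cv2.COLOR_RGB2HSV)
    m=cv2.inRange(hsv,(3,200,120),(16,255,255))
    n,l,s,_=cv2.connectedComponentsWithStats(m)
    return (l==1+np.argmax(s[1:,4])) if n>1 else m>0
def proj(c,P):
    W=np.linalg.inv(c["cam_to_world"]);Q=np.float64(P)@W[:3,:3].T+W[:3,3]
    return cv2.projectPoints(Q,np.zeros(3),np.zeros(3),K(c),np.float64(c["D"]))[0].reshape(-1,2)
E
python3 - <<'E'
from h import *
np.set_printoptions(precision=4,suppress=True)
for n in("scene","top"):
    c=np.load(n+"0.npz");P=cloud(c);m=orange(c)
    q=P[m];print(n,"orange",m.sum(),np.nanmin(q,0),np.nanmax(q,0))
    cn=max(cv2.findContours(m.astype(np.uint8),0,1)[0],key=cv2.contourArea)
    rb=cv2.minAreaRect(cn);print(cv2.boxPoints(rb))
    print(onplane(c,cv2.boxPoints(rb),.01))
    print("counter z",np.nanmedian(P[300:330,350:420,2]) if n=="scene" else np.nanmedian(P[260:280,300:400,2]))
    for nm,(u,v,w) in dict(scene=dict(pump=(385,270,4),jar=(350,185,4),beaker=(152,190,3),pot=(167,175,3),jartop=(350,168,3)),top=dict(pump=(264,122,4),jar=(281,226,4),beaker=(457,180,3),pot=(456,222,3),riser=(430,200,3),shelf=(235,215,3)))[n].items():
        print(nm,np.nanmedian(P[v-w:v+w,u-w:u+w].reshape(-1,3),0))
    for a,b in((.17,.25),(.05,.065)):
        k=(P[...,2]>a)&(P[...,2]<b)&(P[...,1]>(.25 if a>.1 else -1))&(P[...,1]<(.8 if a>.1 else -.1))&(P[...,0]>.2)
        print(a,k.sum(),cv2.boxPoints(cv2.minAreaRect(np.float32(P[k][:,:2]))))
E
```

```text
scene orange 9 [ 0.5846 -0.2275  0.0059] [ 0.5926 -0.2061  0.0131]
[[224.     216.    ]
 [224.1765 215.2942]
 [232.1765 217.2942]
 [232.     218.    ]]
[[ 0.5864 -0.2285  0.01  ]
 [ 0.5837 -0.2284  0.01  ]
 [ 0.5925 -0.2051  0.01  ]
 [ 0.5952 -0.2053  0.01  ]]
counter z -0.0013592638694061021
pump [0.8415 0.1662 0.0905]
jar [0.5214 0.1265 0.0551]
beaker [ 0.5864 -0.3897  0.1229]
pot [ 0.5123 -0.378   0.1038]
jartop [0.4923 0.1273 0.0932]
0.17 5270 [[0.4496 0.4166]
 [0.4943 0.2414]
 [0.7499 0.3066]
 [0.7052 0.4819]]
0.05 3046 [[ 0.4182 -0.413 ]
 [ 0.6801 -0.4435]
 [ 0.6977 -0.2919]
 [ 0.4358 -0.2614]]
top orange 374 [ 0.5821 -0.2809 -0.0028] [ 0.6272 -0.1956  0.0328]
[[384. 180.]
 [411. 180.]
 [411. 193.]
 [384. 193.]]
[[ 0.6267 -0.1968  0.01  ]
 [ 0.6243 -0.2836  0.01  ]
 [ 0.5826 -0.2817  0.01  ]
 [ 0.5851 -0.1952  0.01  ]]
counter z 0.0008770105708337805
pump [0.7926 0.1679 0.1657]
jar [0.4905 0.1307 0.0965]
beaker [ 0.6143 -0.407   0.0861]
pot [ 0.4863 -0.377   0.1473]
riser [ 0.5572 -0.3266  0.0608]
shelf [0.5255 0.2598 0.1812]
0.17 4700 [[0.4509 0.4175]
 [0.4953 0.2442]
 [0.7467 0.3087]
 [0.7023 0.482 ]]
0.05 2821 [[ 0.4201 -0.4135]
 [ 0.6768 -0.4413]
 [ 0.693  -0.292 ]
 [ 0.4363 -0.2642]]
```

```bash
cat >> h.py <<'E'
from scipy.spatial.transform import Rotation as Ro
def rel(s,xyz,rpy):
    A=Ro.from_euler('xyz',s["eef_rot"],degrees=True);B=Ro.from_euler('xyz',rpy,degrees=True)
    print("rel",np.round(A.inv().apply(np.float64(xyz)-s["tcp_pos"]),4),np.round((A.inv()*B).as_rotvec(degrees=True),2))
E
python3 - <<'E'
from h import *
from plant import r, imaging, status
np.set_printoptions(precision=4,suppress=True)
s=status.get_state();c=imaging.capture("wrist")
A=np.eye(4);A[:3,:3]=Ro.from_euler('xyz',s["eef_rot"],degrees=True).as_matrix();A[:3,3]=s["tcp_pos"]
print(np.linalg.inv(A)@c["cam_to_world"],c["fx"])
rel(s,[.605,-.10,.26],[180,0,-90])
E
python3 - <<'E'
from h import *
from plant import r, imaging, status
s=status.get_state()
rel(s,[.42,.10,.28],[180,0,-76]);rel(s,[.64,.06,.20],[180,0,-76])
E
```

```text
rel [ 0.3852  0.4797 -0.0535] [ 6.000e-02 -5.000e-02  6.254e+01]
rel [0.6085 0.4673 0.0265] [ 6.000e-02 -5.000e-02  6.254e+01]
```

Careful with the scale: shifts go in shares of 500 mm and turns go in shares of 90 degrees. That gives: 0.48 m / 0.5 = 0.96, 0.385 m / 0.5 = 0.77, 62.5 degrees / 90 = 0.6944.

```bash
echo '[{"x": 0.2, "y": 0.24, "z": -0.1, "drz": 0.2222}, {"x": 0.4, "y": 0.5, "z": -0.1, "drz": 0.4444}, {"x": 0.77, "y": 0.96, "z": -0.1, "drz": 0.6944}, {"x": 0.77, "y": 0.96, "z": -0.1, "drz": 0.6944}, {"x": 0.77, "y": 0.96, "z": -0.1, "drz": 0.6944}, {"x": 0.77, "y": 0.96, "z": -0.1, "drz": 0.6944}, {"x": 0.77, "y": 0.96, "z": -0.1, "drz": 0.6944}, {"x": 0.77, "y": 0.96, "z": -0.1, "drz": 0.6944}, {"x": 0.77, "y": 0.96, "z": -0.1, "drz": 0.6944}, {"x": 0.77, "y": 0.96, "z": -0.1, "drz": 0.6944}, {"x": 0.77, "y": 0.96, "z": -0.1, "drz": 0.6944}, {"x": 0.77, "y": 0.96, "z": -0.1, "drz": 0.6944}]' | python3 drive.py 0.088 30; python3 - <<'E'
from h import *
from plant import r, imaging, status
s=status.get_state()
rel(s,[.42,.10,.28],[180,0,-76]);rel(s,[.64,.06,.20],[180,0,-76])
E
```

```text
time_s: 1.15
tcp_pos: [0.3695, 0.2052, 0.2699]
eef_rot: [-180.0, 0.0, -75.9]
contact_force: [1.0, 0.6, 0.4]
gripper_width: 0.0878
gripper_force: 0.0
rel [ 0.1143 -0.0234 -0.0102] [-0.03  0.04  0.08]
rel [ 0.2067 -0.227   0.0699] [-0.03  0.04  0.08]
```

In the tool's units: -0.23 m / 0.5 = -0.46, 0.2 m / 0.5 = 0.4.

```bash
echo '[{"x": 0.22, "y": -0.04}, {"x": 0.22, "y": -0.04}, {"x": 0.4, "y": -0.46, "z": 0.14}, {"x": 0.4, "y": -0.46, "z": 0.14}, {"x": 0.4, "y": -0.46, "z": 0.14}, {"x": 0.4, "y": -0.46, "z": 0.14}, {"x": 0.4, "y": -0.46, "z": 0.14}, {"x": 0.4, "y": -0.46, "z": 0.14}, {"x": 0.4, "y": -0.46, "z": 0.14}, {"x": 0.4, "y": -0.46, "z": 0.14}, {"x": 0.4, "y": -0.46, "z": 0.14}]' | python3 drive.py; python3 - <<'E'
from h import *
from plant import r, imaging, status
c=imaging.capture("wrist");np.savez("w1.npz",**c);cv2.imwrite("pics/w1.png",c["frame"][:,:,::-1])
s=status.get_state();print(s["tcp_pos"])
E
```

```text
time_s: 2.07
tcp_pos: [0.6407, 0.0686, 0.1984]
eef_rot: [179.9, -0.0, -76.0]
contact_force: [-0.1, -0.5, 0.2]
gripper_width: 0.0876
gripper_force: 0.0
[0.64043109 0.06900008 0.19944445]
```

View pics/w1.png

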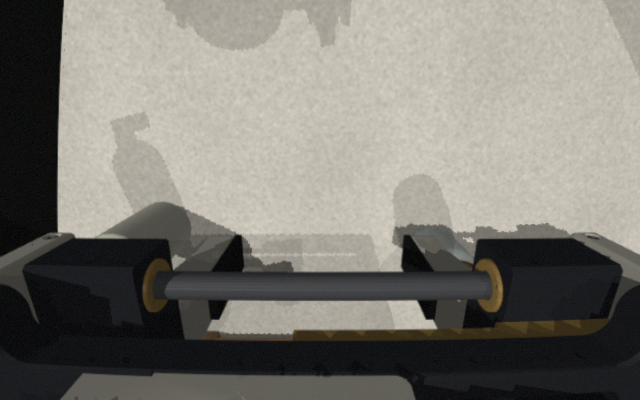

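The wrist view shows the gripper covering the shelf side (rows 230 down); only slivers of the rail show at rows 320-340. I'll check what the scene camera gives for the shelf front.

```bash
python3 - <<'E'
from h import *
np.set_printoptions(precision=4,suppress=True)
c=np.load("scene0.npz");P=cloud(c)
a=np.radians(14.3);ex=np.array([np.cos(a),np.sin(a)]);ey=np.array([-np.sin(a),np.cos(a)])
o=np.array([.621,.2755]);d=P[...,:2]-o
X=d@ex;Y=d@ey;Z=P[...,2]
for z0,z1 in((.01,.02),(.02,.03),(.03,.045),(.05,.07),(.09,.12),(.12,.15),(.16,.19)):
    k=(Z>z0)&(Z<z1)&(abs(X)<.15)&(Y>-.03)&(Y<.05)
    print(z0,k.sum(),"X",np.percentile(X[k],[2,25,50,75,98]),"Y",np.percentile(Y[k],[2,10,50,90]))
for u in range(398,440,6):
    col=[(v,round(float(X[v,u]),3),round(float(Y[v,u]),3),round(float(Z[v,u]),3)) for v in range(180,252,3)if Y[v,u]>-.03 and Z[v,u]<.08]
    print(u,col[:14])
cv2.imwrite("pics/s2.png",cv2.resize(c["frame"][120:260,375:525,::-1],None,fx=4,fy=4,interpolation=2))
E
```

```text
0.01 102 X [-0.1201 -0.0407  0.0324  0.1075  0.1308] Y [0.0071 0.0076 0.0085 0.0109]
0.02 149 X [-0.1165 -0.0421  0.0321  0.0917  0.1307] Y [0.0063 0.0068 0.008  0.0091]
0.03 544 X [-0.1111 -0.0469  0.0145  0.0693  0.13  ] Y [0.0061 0.0069 0.0117 0.0211]
0.05 109 X [-0.1252 -0.1086  0.1199  0.1295  0.1312] Y [0.0045 0.005  0.0082 0.0217]
0.09 236 X [-0.124  -0.1084  0.0383  0.128   0.1312] Y [0.0014 0.0026 0.011  0.0448]
0.12 181 X [-0.125  -0.1104  0.117   0.1292  0.1315] Y [-0.0003  0.0004  0.0035  0.0152]
0.16 1682 X [-0.1234 -0.0479  0.0286  0.0941  0.1304] Y [-0.0002  0.0015  0.0205  0.0446]
398 [(180, -0.11, 0.021, 0.055), (183, -0.108, 0.022, 0.045), (186, -0.099, 0.018, 0.042), (189, -0.088, 0.013, 0.041), (192, -0.079, 0.008, 0.039), (195, -0.074, 0.007, 0.032), (198, -0.072, 0.008, 0.021), (201, -0.083, 0.017, -0.003), (204, -0.072, 0.012, -0.004), (210, -0.048, -0.0, -0.002), (213, -0.037, -0.005, -0.002), (216, -0.027, -0.01, -0.003), (219, -0.017, -0.014, -0.004), (222, -0.007, -0.019, -0.004)]
404 [(189, -0.126, 0.058, -0.004), (192, -0.074, 0.025, 0.038), (195, -0.059,
[... 1396 characters left out ...]
7, 0.023), (237, 0.063, 0.016, -0.001), (240, 0.071, 0.012, -0.003), (243, 0.081, 0.007, -0.003), (246, 0.089, 0.002, -0.003), (249, 0.098, -0.002, -0.003)]
428 [(189, -0.101, 0.125, 0.0), (204, -0.046, 0.095, -0.003), (222, 0.017, 0.061, -0.005), (225, 0.027, 0.055, -0.004), (228, 0.07, 0.021, 0.04), (231, 0.079, 0.016, 0.04), (234, 0.089, 0.01, 0.041), (237, 0.095, 0.007, 0.038), (240, 0.099, 0.007, 0.03), (243, 0.101, 0.008, 0.021), (246, 0.094, 0.017, -0.002), (249, 0.104, 0.012, -0.002)]
434 [(213, -0.007, 0.092, -0.002), (234, 0.115, 0.005, 0.072), (237, 0.117, 0.006, 0.064), (240, 0.119, 0.007, 0.054), (243, 0.123, 0.006, 0.047), (246, 0.125, 0.007, 0.037), (249, 0.129, 0.006, 0.031)]
```

View pics/s2.png

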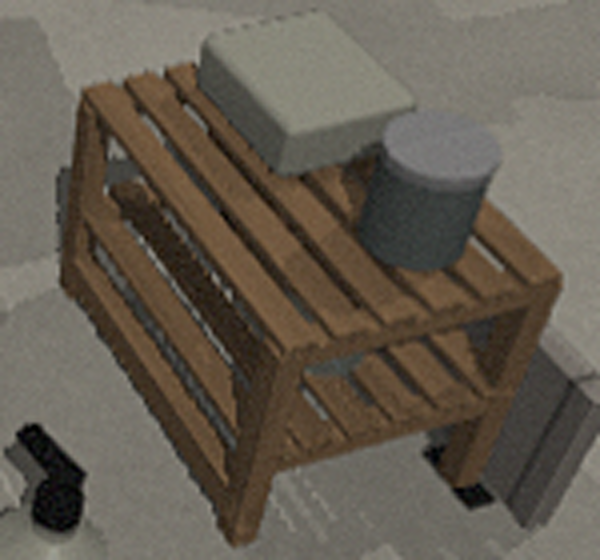

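The crop shows the rail's lower front edge from about (70,290) to (235,520) in crop pixels, and the path in front of it is clear. The rail points sit at Z 0.02–0.041 and Y 0.0075–0.0085, which matches the stated 14.5+28 mm height. That puts the middle of the rail at about (0.622, 0.284), facing 104.2°.

In the tool's units: 0.204 m / 0.5 = 0.408, 0.087 m / 0.5 = 0.174, 14 degrees / 90 = 0.1556.

```bash
echo '[{"x": 0.408, "y": 0.174, "z": 0.1, "drz": 0.1556}, {"x": 0.408, "y": 0.174, "z": 0.1, "drz": 0.1556}, {"x": 0.408, "y": 0.174, "z": 0.1, "drz": 0.1556}, {"x": 0.408, "y": 0.174, "z": 0.1, "drz": 0.1556}, {"x": 0.408, "y": 0.174, "z": 0.1, "drz": 0.1556}, {"x": 0.408, "y": 0.174, "z": 0.1, "drz": 0.1556}, {"x": 0.408, "y": 0.174, "z": 0.1, "drz": 0.1556}, {"x": 0.408, "y": 0.174, "z": 0.1, "drz": 0.1556}]' | python3 drive.py; python3 - <<'E'
from h import *
from plant import r, imaging, status
np.set_printoptions(precision=4,suppress=True)
c=imaging.capture("wrist");np.savez("w2.npz",**c);cv2.imwrite("pics/w2.png",c["frame"][:,:,::-1])
s=status.get_state();print(s["tcp_pos"],s["eef_rot"])
m=orange(c);P=cloud(c);q=P[m];print(m.sum())
cn=max(cv2.findContours(m.astype(np.uint8),0,1)[0],key=cv2.contourArea)
b=cv2.boxPoints(cv2.minAreaRect(cn));print(b);print(onplane(c,b,.01))
for y in np.arange(-.29,-.19,.01):
    k=abs(q[:,1]-y)<.003
    if k.sum()>5: print(round(y,3),k.sum(),np.percentile(q[k],[2,50,98],0)[:,[0,2]].ravel())
E
```

```text
time_s: 2.78
tcp_pos: [0.6054, -0.1504, 0.1509]
eef_rot: [-179.9, 0.0, -90.0]
contact_force: [0.5, 0.7, 0.1]
gripper_width: 0.0879
gripper_force: 0.0
[ 0.606  -0.1496  0.1511] [-179.873     0.0092  -89.9491]
4
[[314.  38.]
 [315.  38.]
 [315.  39.]
 [314.  39.]]
[[ 0.613  -0.2833  0.01  ]
 [ 0.6121 -0.2833  0.01  ]
 [ 0.6121 -0.2825  0.01  ]
 [ 0.613  -0.2825  0.01  ]]
```

View pics/w2.png

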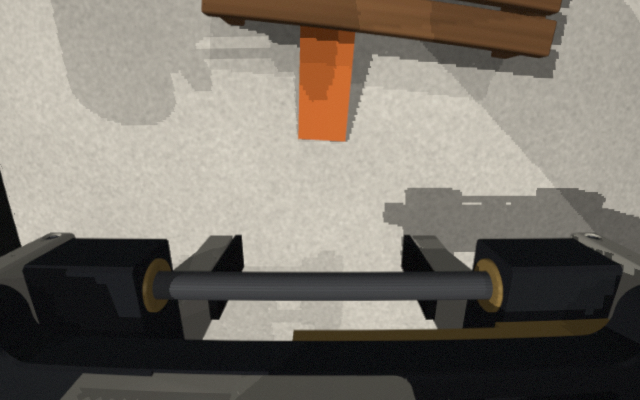

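The wedge shows at columns 298–354, with its nose edge at row 139 and the riser edge near row 28. My colour mask is too strict, so I'll widen it.

```bash
sed -i 's/(3,200,120),(16,255,255)/(3,175,90),(14,255,255)/' h.py; python3 - <<'E'
from h import *
from plant import r, imaging, status
np.set_printoptions(precision=4,suppress=True)
c=np.load("w2.npz");hsv=cv2.cvtColor(c["frame"],cv2.COLOR_RGB2HSV);print(hsv[120,325],hsv[70,340],hsv[80,318],hsv[30,450])
m=orange(c);m[:36]=0;P=cloud(c);q=P[m];print(m.sum())
for v in range(45,145,10):
    u=np.where(m[v])[0]
    if len(u)>5: e=P[v,[u[0]+1,u[-1]-1]];print(v,u[0],u[-1],e.ravel(),e.mean(0))
nose=np.where(m[:,325])[0].max();print(nose,onplane(c,[[300,nose],[325,nose],[346,nose]],.002))
E
```

```text
[ 11 193 206] [ 11 193 206] [ 11 197 172] [ 15 149 103]
5062
45 300 353 [ 0.6235 -0.2751  0.0252  0.5811 -0.2751  0.0252] [ 0.6023 -0.2751  0.0252]
55 300 352 [ 0.6237 -0.2677  0.0228  0.5817 -0.2676  0.0236] [ 0.6027 -0.2676  0.0232]
65 300 351 [ 0.624  -0.26    0.0206  0.5822 -0.2598  0.0223] [ 0.6031 -0.2599  0.0214]
75 300 350 [ 0.6242 -0.2519  0.0197  0.5827 -0.252   0.019 ] [ 0.6034 -0.2519  0.0193]
85 300 349 [ 0.6246 -0.2438  0.0162  0.5832 -0.2438  0.0172] [ 0.6039 -0.2438  0.0167]
95 300 348 [ 0.6248 -0.2354  0.0146  0.5838 -0.2354  0.0154] [ 0.6043 -0.2354  0.015 ]
105 299 347 [ 0.626  -0.2268  0.0121  0.5843 -0.2267  0.0125] [ 0.6052 -0.2268  0.0123]
115 299 346 [ 0.6264 -0.2178  0.0094  0.585  -0.2179  0.0116] [ 0.6057 -0.2179  0.0105]
125 299 345 [ 0.6267 -0.2086  0.0075  0.5856 -0.2087  0.0089] [ 0.6061 -0.2087  0.0082]
135 299 344 [ 0.627  -0.1992  0.0056  0.5861 -0.1992  0.0052] [ 0.6066 -0.1992  0.0054]
139 [[ 0.6273 -0.1951  0.002 ]
 [ 0.6032 -0.195   0.002 ]
 [ 0.583  -0.1951  0.002 ]]
```

In the tool's units: 0.147 m / 0.5 = 0.294, 0.142 m / 0.5 = 0.284, 3.3 degrees / 90 = 0.0367.

```bash
echo '[{"x": 0.06, "z": 0.06, "drz": 0.0367}, {"x": 0.12, "y": 0.002, "z": 0.12, "drz": 0.0367}, {"x": 0.17, "y": 0.004, "z": 0.18, "drz": 0.0367}, {"x": 0.17, "y": 0.004, "z": 0.24, "drz": 0.0367}, {"x": 0.17, "y": 0.004, "z": 0.27, "drz": 0.0367}, {"x": 0.17, "y": 0.004, "z": 0.284, "drz": 0.0367}, {"x": 0.17, "y": 0.004, "z": 0.294, "drz": 0.0367}, {"x": 0.17, "y": 0.004, "z": 0.294, "drz": 0.0367}]' | python3 drive.py; echo '[{}, {}, {}, {}, {}, {}]' | python3 drive.py 0.02 40
```

```text
time_s: 3.5
tcp_pos: [0.6049, -0.2338, 0.0029]
eef_rot: [-180.0, -0.0, -93.1]
contact_force: [0.3, -0.1, 0.5]
gripper_width: 0.0868
gripper_force: 0.0
time_s: 4.0
tcp_pos: [0.6043, -0.2351, 0.0029]
eef_rot: [-180.0, -0.0, -93.3]
contact_force: [0.4, -1.1, 0.3]
gripper_width: 0.0534
gripper_force: 0.0
```

In the tool's units: -0.12 m / 0.5 = -0.24, -0.055 m / 0.5 = -0.11.

```bash
echo '[{}, {}, {}, {}, {}]' | python3 drive.py 0.02 40;  echo '[{"x": -0.01}, {"x": -0.03}, {"x": -0.05}, {"x": -0.07}, {"x": -0.09}, {"x": -0.11}, {"x": -0.13}, {"x": -0.16}, {"x": -0.19}, {"x": -0.22}, {"x": -0.24}, {"x": -0.24}]' | python3 drive.py; python3 - <<'E'
from h import *
from plant import r, imaging, status
s=status.get_state();rel(s,[.681,.051,s["tcp_pos"][2]],[180,0,-75.8])
E
```

```text
time_s: 4.42
tcp_pos: [0.6043, -0.2351, 0.0026]
eef_rot: [-180.0, -0.0, -93.3]
contact_force: [-1.4, -0.2, 2.6]
gripper_width: 0.0443
gripper_force: 40.0
time_s: 5.42
tcp_pos: [0.6114, -0.1124, 0.0026]
eef_rot: [-180.0, 0.0, -93.1]
contact_force: [-0.7, 3.0, 3.7]
gripper_width: 0.0449
gripper_force: 40.0
rel [-1.67e-01 -6.05e-02  1.00e-04] [ -0.03   0.03 -17.33]
```

In the tool's units: -0.167 m / 0.5 = -0.334, -0.158 m / 0.5 = -0.316, -17.3 degrees / 90 = -0.1922.

```bash
echo '[{"x": -0.026, "y": -0.006, "drz": -0.0111}, {"x": -0.056, "y": -0.016, "drz": -0.0333}, {"x": -0.09, "y": -0.028, "drz": -0.0556}, {"x": -0.124, "y": -0.04, "drz": -0.0778}, {"x": -0.158, "y": -0.054, "drz": -0.1}, {"x": -0.192, "y": -0.066, "drz": -0.1222}, {"x": -0.226, "y": -0.08, "drz": -0.1444}, {"x": -0.26, "y": -0.094, "drz": -0.1667}, {"x": -0.294, "y": -0.106, "drz": -0.1889}, {"x": -0.316, "y": -0.116, "drz": -0.1922}, {"x": -0.334, "y": -0.12, "drz": -0.1922}, {"x": -0.334, "y": -0.12, "drz": -0.1922}]' | python3 drive.py; echo '[{}, {}, {}, {}]' | python3 drive.py 0.088; echo '[{"z": -0.06}, {"z": -0.14}, {"x": 0.06, "z": -0.22}, {"x": 0.06, "z": -0.3}, {"z": -0.3}, {"x": -0.08, "z": -0.3}, {"x": -0.08, "z": -0.3}, {"x": -0.08, "z": -0.3}]' | python3 drive.py; python3 - <<'E'
from h import *
from plant import r, imaging, status
np.set_printoptions(precision=4,suppress=True)
c=imaging.capture("wrist");np.savez("w3.npz",**c);cv2.imwrite("pics/w3.png",c["frame"][:,:,::-1])
t=imaging.capture("top");np.savez("t3.npz",**t)
s=status.get_state();print(s["tcp_pos"],s["eef_rot"])
for c in(c,t):
    m=orange(c);P=cloud(c);q=P[m];q=q[~np.isnan(q[:,0])];print(m.sum())
    b=cv2.minAreaRect(np.float32(q[:,:2]));print(b,cv2.boxPoints(b),np.percentile(q[:,2],[2,98]))
E
```

```text
time_s: 6.42
tcp_pos: [0.6819, 0.0511, 0.0027]
eef_rot: [-179.9, 0.0, -75.8]
contact_force: [0.8, 2.8, 5.5]
gripper_width: 0.0444
gripper_force: 40.0
time_s: 6.75
tcp_pos: [0.68, 0.0481, 0.0019]
eef_rot: [179.9, 0.0, -76.0]
contact_force: [0.4, 0.4, -0.2]
gripper_width: 0.0655
gripper_force: 0.0
time_s: 7.42
tcp_pos: [0.6701, 0.0885, 0.1528]
eef_rot: [-180.0, 0.0, -75.8]
contact_force: [-0.3, 0.2, -0.7]
gripper_width: 0.0877
gripper_force: 0.0
[0.6704 0.0868 0.1522] [179.965   -0.0023 -75.9333]
7204
((0.6884172558784485, 0.026106461882591248), (0.043974339962005615, 0.13048192858695984), 14.18930435180664) [[ 0.6511  0.084 ]
 [ 0.6831 -0.0425]
 [ 0.7257 -0.0318]
 [ 0.6937  0.0947]] [0.0061 0.0354]
542
((0.6940658092498779, -0.0063451677560806274), (0.06600809842348099, 0.14572936296463013), 26.492401123046875) [[ 0.632   0.0441]
 [ 0.697  -0.0863]
 [ 0.7561 -0.0568]
 [ 0.6911  0.0736]] [0.0122 0.0399]
```

View pics/w3.png

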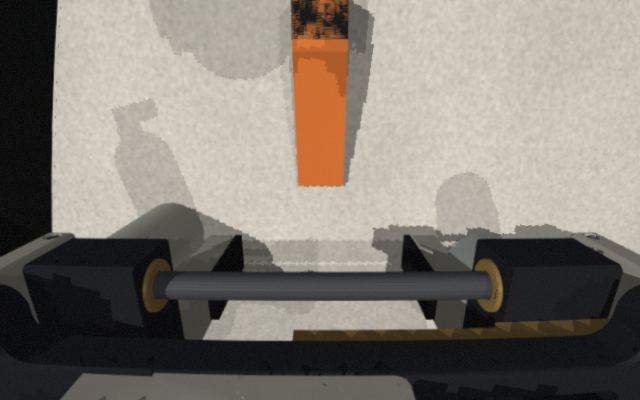

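The wedge lies flat and released, with its nose at image row 186 and the black thick end at the top. It measures square to the shelf (104.2°) and is within 2 mm of the rail's midline.

In the tool's units: 0.148 m / 0.5 = 0.296, 0.146 m / 0.5 = 0.292.

```bash
echo '[{"x": 0.08}, {"x": 0.16, "y": -0.002}, {"x": 0.24, "y": -0.004, "z": 0.04}, {"x": 0.292, "y": -0.006, "z": 0.1}, {"x": 0.292, "y": -0.006, "z": 0.17}, {"x": 0.292, "y": -0.006, "z": 0.23}, {"x": 0.292, "y": -0.006, "z": 0.27}, {"x": 0.292, "y": -0.006, "z": 0.29}, {"x": 0.292, "y": -0.006, "z": 0.296}, {"x": 0.292, "y": -0.006, "z": 0.296}]' | python3 drive.py; echo '[{}, {}, {}, {}, {}, {}, {}, {}, {}, {}, {}]' | python3 drive.py 0.02 60; python3 - <<'E'
from h import *
from plant import r, imaging, status
s=status.get_state();n=np.array([-.2453,.9694])
print(s["tcp_pos"],s["contact_force"]);p=s["tcp_pos"][:2]
print("nose now ~",p+.148*n)
for d in(-.03,.085):
    q=np.array([.622,.284])+(d-.148)*n;rel(s,[*q,s["tcp_pos"][2]],[180,0,-75.8])
E
```

```text
time_s: 8.35
tcp_pos: [0.7089, -0.0546, 0.004]
eef_rot: [179.9, -0.0, -76.0]
contact_force: [-0.6, 0.1, 1.3]
gripper_width: 0.0879
gripper_force: 0.0
time_s: 9.27
tcp_pos: [0.7091, -0.0539, 0.0047]
eef_rot: [-180.0, 0.0, -76.0]
contact_force: [-1.5, 0.6, 3.8]
gripper_width: 0.0448
gripper_force: 60.0
[ 0.70905009 -0.05393205  0.00473347] [-1.50204838  0.63867562  3.82293804]
nose now ~ [0.67274569 0.08953915]
rel [-0.171   0.0019  0.    ] [-0.    0.   -0.15]
rel [-0.286   0.0022  0.    ] [-0.    0.   -0.15]
```

Drive up to 30 mm short of the rail, then measure squareness and midline again before the push.

In the tool's units: -0.17 m / 0.5 = -0.34, -0.163 m / 0.5 = -0.326.

```bash
echo '[{"x": -0.02}, {"x": -0.05}, {"x": -0.084}, {"x": -0.12}, {"x": -0.156, "y": 0.002}, {"x": -0.192, "y": 0.002}, {"x": -0.228, "y": 0.002}, {"x": -0.264, "y": 0.002}, {"x": -0.3, "y": 0.004}, {"x": -0.326, "y": 0.004}, {"x": -0.34, "y": 0.004}, {"x": -0.34, "y": 0.004}]' | python3 drive.py; python3 - <<'E'
from h import *
from plant import r, imaging, status
np.set_printoptions(precision=4,suppress=True)
s=status.get_state();print(s["tcp_pos"],s["contact_force"])
c=imaging.capture("scene");np.savez("s4.npz",**c)
cv2.imwrite("pics/s4.png",cv2.resize(c["frame"][130:300,320:520,::-1],None,fx=3,fy=3,interpolation=2))
m=orange(c);P=cloud(c);q=P[m];q=q[~np.isnan(q[:,0])];print(m.sum())
b=cv2.minAreaRect(np.float32(q[:,:2]));print(b,cv2.boxPoints(b))
E
```

```text
time_s: 10.27
tcp_pos: [0.6656, 0.1125, 0.0047]
eef_rot: [-180.0, 0.0, -75.8]
contact_force: [-0.5, 2.2, 3.2]
gripper_width: 0.045
gripper_force: 60.0
[0.6656 0.1125 0.0047] [-0.531   2.2252  3.1809]
239
((0.6411038637161255, 0.21806102991104126), (0.044960200786590576, 0.07561210542917252), 11.426591873168945) [[0.6116 0.2507]
 [0.6266 0.1766]
 [0.6706 0.1855]
 [0.6556 0.2596]]
```

View pics/s4.png

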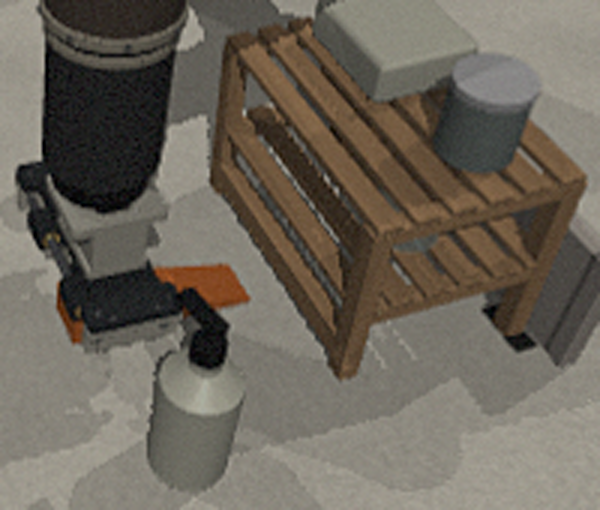

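The crop shows the wedge (240,285) square in front of the rail, about 30 mm short, with the bottle clear of it.

In the tool's units: -0.09 m / 0.5 = -0.18, -0.085 m / 0.5 = -0.17.

```bash
echo '[{"x": -0.02}, {"x": -0.04}, {"x": -0.06}, {"x": -0.076}, {"x": -0.092}, {"x": -0.108}, {"x": -0.124}, {"x": -0.14}, {"x": -0.156}, {"x": -0.17}, {"x": -0.18}, {"x": -0.18}]' | python3 drive.py; echo '[{"x": -0.006}, {"x": -0.012}, {"x": -0.018}, {"x": -0.024}, {"x": -0.024}]' | python3 drive.py
```

```text
time_s: 11.32
tcp_pos: [0.6437, 0.198, 0.0047]
eef_rot: [180.0, -0.0, -75.9]
contact_force: [-0.7, -3.4, 6.4]
gripper_width: 0.0449
gripper_force: 60.0
time_s: 11.73
tcp_pos: [0.6409, 0.2088, 0.0047]
eef_rot: [180.0, -0.1, -76.0]
contact_force: [0.9, -6.6, 5.9]
gripper_width: 0.0445
gripper_force: 60.0
```

In the tool's units: -0.01 m / 0.5 = -0.02, -0.008 m / 0.5 = -0.016.

```bash
echo '[{"x": -0.004}, {"x": -0.008}, {"x": -0.012}, {"x": -0.016}, {"x": -0.02}, {"x": -0.02}]' | python3 drive.py; echo '[{"x": -0.002}, {"x": -0.004}, {"x": -0.006}, {"x": -0.006}]' | python3 drive.py
```

```text
time_s: 12.23
tcp_pos: [0.6386, 0.2183, 0.0047]
eef_rot: [180.0, -0.1, -76.0]
contact_force: [1.2, -7.6, 6.8]
gripper_width: 0.0451
gripper_force: 60.0
time_s: 12.57
tcp_pos: [0.6379, 0.221, 0.0047]
eef_rot: [180.0, -0.1, -76.0]
contact_force: [1.7, -7.1, 7.5]
gripper_width: 0.0447
gripper_force: 60.0
```

Nose about 83 mm in now; small steps from here.

In the tool's units: -0.002 m / 0.5 = -0.004, -0.001 m / 0.5 = -0.002.

```bash
for i in 1; do echo '[{"x": -0.002}, {"x": -0.004}, {"x": -0.004}]' | python3 drive.py; done; echo '[{"x": -0.002}, {"x": -0.002}]' | python3 drive.py
```

```text
time_s: 12.82
tcp_pos: [0.6374, 0.2229, 0.0047]
eef_rot: [180.0, -0.1, -76.0]
contact_force: [2.6, -8.1, 6.3]
gripper_width: 0.0444
gripper_force: 60.0
time_s: 12.98
tcp_pos: [0.6371, 0.2238, 0.0047]
eef_rot: [180.0, -0.1, -76.0]
contact_force: [1.6, -8.1, 4.9]
gripper_width: 0.0446
gripper_force: 60.0
```

In the tool's units: -0.001 m / 0.5 = -0.002.

```bash
echo '[{"x": -0.002}, {"x": -0.002}]' | python3 drive.py
```

```text
time_s: 13.15
tcp_pos: [0.6369, 0.2248, 0.0047]
eef_rot: [180.0, -0.1, -76.0]
contact_force: [1.7, -7.3, 7.1]
gripper_width: 0.0445
gripper_force: 60.0
```

In the tool's units: -0.0015 m / 0.5 = -0.003, -0.001 m / 0.5 = -0.002.

```bash
echo '[{"x": -0.002}, {"x": -0.003}, {"x": -0.003}]' | python3 drive.py
```

```text
time_s: 13.4
tcp_pos: [0.6366, 0.2255, 0.0047]
eef_rot: [179.9, -0.1, -76.0]
contact_force: [3.6, -10.8, 6.4]
gripper_width: 0.0443
gripper_force: 60.0
```

In the tool's units: -0.001 m / 0.5 = -0.002.

```bash
echo '[{"x": -0.002}, {"x": -0.002}]' | python3 drive.py
```

```text
time_s: 13.57
tcp_pos: [0.6365, 0.2258, 0.0047]
eef_rot: [179.9, -0.2, -76.0]
contact_force: [4.6, -14.4, 6.7]
gripper_width: 0.0443
gripper_force: 60.0
```

In the tool's units: -0.0015 m / 0.5 = -0.003, -0.001 m / 0.5 = -0.002.

```bash
echo '[{"x": -0.002}, {"x": -0.003}, {"x": -0.003}]' | python3 drive.py
```

```text
time_s: 13.82
tcp_pos: [0.6364, 0.2259, 0.0047]
eef_rot: [179.9, -0.2, -76.0]
contact_force: [7.1, -20.0, 6.5]
gripper_width: 0.0446
gripper_force: 60.0
```

In the tool's units: -0.0005 m / 0.5 = -0.001.

```bash
echo '[{"x": -0.001}, {"x": -0.001}]' | python3 drive.py
```

```text
time_s: 13.98
tcp_pos: [0.6364, 0.226, 0.0047]
eef_rot: [179.9, -0.2, -76.0]
contact_force: [7.7, -21.4, 5.8]
gripper_width: 0.0446
gripper_force: 60.0
```

In the tool's units: -0.0005 m / 0.5 = -0.001.

```bash
echo '[{"x": -0.001}, {"x": -0.001}]' | python3 drive.py; echo '[{"x": 0.002}, {"x": 0.004}, {"x": 0.006}, {"x": 0.006}]' | python3 drive.py
```

```text
time_s: 14.15
tcp_pos: [0.6363, 0.2261, 0.0047]
eef_rot: [179.9, -0.3, -76.0]
contact_force: [8.3, -23.3, 6.5]
gripper_width: 0.0444
gripper_force: 60.0
time_s: 14.48
tcp_pos: [0.6364, 0.226, 0.0047]
eef_rot: [179.9, -0.1, -76.0]
contact_force: [2.2, -10.9, 6.4]
gripper_width: 0.0451
gripper_force: 60.0
```

Careful with the scale: shifts go in shares of 500 mm and turns go in shares of 90 degrees. That gives: 0.0015 m / 0.5 = 0.003, 0.001 m / 0.5 = 0.002.

```bash
echo '[{"x": 0.002}, {"x": 0.003}]' | python3 drive.py; echo '[{}, {}, {}, {}, {}, {}]' | python3 drive.py 0.088; echo '[{"z": -0.04}, {"z": -0.1}, {"z": -0.16}, {"x": 0.04, "z": -0.24}, {"x": 0.1, "z": -0.32}, {"x": 0.18, "z": -0.38}, {"x": 0.26, "z": -0.4}, {"x": 0.34, "z": -0.4}, {"x": 0.4, "z": -0.4}, {"x": 0.4, "z": -0.4}, {"x": 0.4, "z": -0.4}]' | python3 drive.py;  python3 - <<'E'
from h import *
from plant import r, imaging, status
np.set_printoptions(precision=4,suppress=True)
c=imaging.capture("scene");t=imaging.capture("top")
cv2.imwrite("pics/s5.png",cv2.resize(c["frame"][120:300,320:530,::-1],None,fx=3,fy=3,interpolation=2))
m=orange(c);P=cloud(c);q=P[m];q=q[~np.isnan(q[:,0])]
b=cv2.minAreaRect(np.float32(q[:,:2]));print(b,cv2.boxPoints(b))
a=np.radians(14.2);ex=np.array([np.cos(a),np.sin(a)]);ey=np.array([-np.sin(a),np.cos(a)])
d=P[...,:2]-[.622,.284];X=d@ex;Y=d@ey;Z=P[...,2]
for z0,z1 in((.03,.05),(.05,.07),(.09,.12),(.12,.15),(.17,.19)):
    k=(Z>z0)&(Z<z1)&(abs(X)<.15)&(Y>-.03)&(Y<.05)&~m;print(z0,np.percentile(Y[k],[2,5,10]))
k=(abs(X)<.09)&(Y>.002)&(Y<.012)&(Z<.1)&~m;print("rail top",np.percentile(Z[k],98))
T=cloud(t)
for nm,(u,v,w) in dict(pump=(264,122,4),jar=(281,226,4),beaker=(457,180,3),pot=(456,222,3)).items():print(nm,np.nanmedian(T[v-w:v+w,u-w:u+w].reshape(-1,3),0))
E
```

```text
time_s: 14.65
tcp_pos: [0.6364, 0.2259, 0.0047]
eef_rot: [180.0, -0.0, -76.0]
contact_force: [-0.7, -1.4, 7.7]
gripper_width: 0.0444
gripper_force: 60.0
time_s: 15.15
tcp_pos: [0.6367, 0.2266, 0.0043]
eef_rot: [180.0, -0.0, -75.9]
contact_force: [0.1, 1.4, -0.5]
gripper_width: 0.079
gripper_force: 0.0
time_s: 16.07
tcp_pos: [0.6856, 0.0296, 0.2045]
eef_rot: [-180.0, 0.0, -76.2]
contact_force: [-0.2, -0.7, -0.1]
gripper_width: 0.0878
gripper_force: 0.0
((0.6346330642700195, 0.2474382072687149), (0.04757709801197052, 0.08915157616138458), 14.645485877990723) [[0.6003 0.2846]
 [0.6229 0.1983]
 [0.6689 0.2103]
 [0.6464 0.2966]]
0.03 [0.0004 0.0007 0.0009]
0.05 [0.0008 0.0012 0.0019]
0.09 [0.0013 0.0023 0.0033]
0.12 [0.0005 0.0008 0.0012]
0.17 [0.0016 0.0022 0.003 ]
rail top 0.09865764431584131
pump [0.679  0.1234 0.6226]
jar [0.4905 0.1307 0.0961]
beaker [ 0.6148 -0.4071  0.0833]
pot [ 0.4863 -0.3778  0.1488]
```

View pics/s5.png

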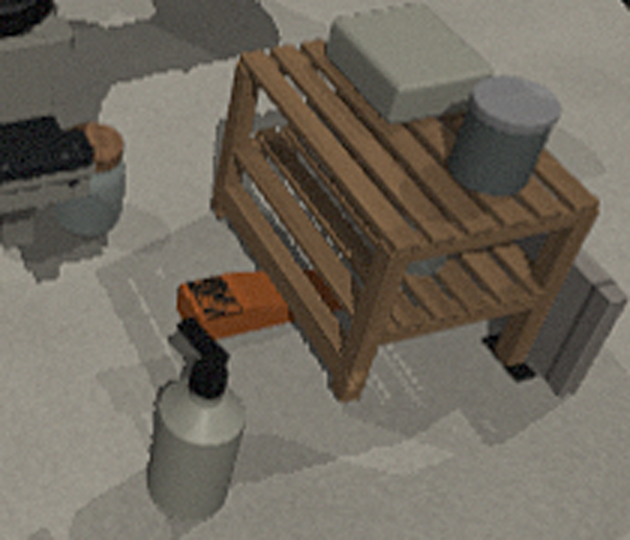

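The crop shows the wedge jammed under the rail at about (290,305), the front feet lifted, and the shelf front vertical to within 2 mm. The bottle and jar stand undisturbed, and the robot is clear.

```bash
python3 -c "
from plant import r, imaging, status
print(r.close_job())"
```

```text
the job is handed in; nothing more can be done
None
```

The wedge is jammed square under the rail, about 3 mm off the midpoint between the feet, after a peak push of about 25 N; the shelf stands upright against the upstand, nothing else looks disturbed, and I handed the job in at about 16 s (no verdict was shown).

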